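# Charge a gated seed hopper with acorns

### The job

Throw the red-knobbed gate lever of the steel seed hopper into its middle, green-marked notch so that the outlet is shut; then tip all eight acorns from the steel cup into the hopper, and put the empty cup back leaning in its blue cradle, base down as it stood. All eight acorns must end in the hopper, with the lever still in the green notch; leave the jar, tissue box, mouse and dish where they are.

Things in the scene. Friction and masses are not known exactly. Their poses are not given: they have to be found in the camera images.
- hopper: fixed steel funnel on four grey posts over a white catch tray 150 mm square. Origin on the table under the funnel's axis; z up, lever at its -x side. Round mouth 164 mm across, wall 3 mm, rim 165 mm up; upright collar down to 130 mm, then a cone to an outlet 60 mm wide at 72 mm, closed only by the gate plate (top at 70 mm) when the lever is in the middle notch
- hopper_mouth (a point): centre of the hopper's round mouth, at rim height (165 mm above the table); axes as the hopper's
- gate (a joint): lever angle about its upright pivot (70 mm from the funnel axis, on the hopper's -x side), rad, counter-clockwise from above; at 0 the arm points to the hopper's -x. 0 = middle notch, marked green: outlet shut; +0.6 and -0.6 = outer notches, marked white: outlet open. Sprung: it snaps into the nearest notch and takes up to 9 N at the knob to leave it; stops at +-0.66
- gate_knob (a point): the lever's upright red knob, 22 mm across and 45 mm tall, 90 mm from the pivot (160 mm from the funnel's axis when in the green notch). This point is on the knob's axis, 110 mm above the table; its top is at 130 mm; thin shank (14 mm) from 66 to 85 mm
- cup: loose open steel cup, 100 mm tall, 56 mm across at the base, 70 mm at the rim, wall 2.5 mm, no handle, 100 to 200 g empty. Origin at the centre of its underside, z along its axis to the mouth. It leans 40 degrees from upright in the cradle, mouth to the cradle's +x; its sides are free to grasp above the 28 mm high cheeks
- cup_rim (a point): centre of the cup's mouth, 100 mm from its underside along its axis
- cradle: fixed blue rest, base 130 x 100 x 10 mm. Origin at table level; the cup leans to +x. Floor 74 x 84 mm slopes down to +x by 40 degrees; a back plate 60 mm wide, 68 mm tall, square to the floor, carries the cup on the +x side; cheeks 28 mm tall, 74 mm apart, at +-y; open at -x. The cup's underside centre rests at (-12, 0, 40) mm, its axis along (0.643, 0, 0.766)
- acorn0: acorn, 20 mm across and 29 mm long, brown nut with a dark cap, about 12 g, loose in the cup; origin near its middle
- acorn1: acorn, 20 mm across and 29 mm long, brown nut with a dark cap, about 12 g, loose in the cup; origin near its middle
- acorn2: acorn, 20 mm across and 29 mm long, brown nut with a dark cap, about 12 g, loose in the cup; origin near its middle
- acorn3: acorn, 20 mm across and 29 mm long, brown nut with a dark cap, about 12 g, loose in the cup; origin near its middle
- acorn4: acorn, 20 mm across and 29 mm long, brown nut with a dark cap, about 12 g, loose in the cup; origin near its middle
- acorn5: acorn, 20 mm across and 29 mm long, brown nut with a dark cap, about 12 g, loose in the cup; origin near its middle
- acorn6: acorn, 20 mm across and 29 mm long, brown nut with a dark cap, about 12 g, loose in the cup; origin near its middle
- acorn7: acorn, 20 mm across and 29 mm long, brown nut with a dark cap, about 12 g, loose in the cup; origin near its middle
- jar: bystander: amber glass jar with black lid, 62 mm across, 85 mm tall; origin under its centre
- tissues: bystander: green tissue box, 110 x 220 x 70 mm (x, y, z); origin under its centre
- mouse: bystander: black computer mouse, about 65 x 55 x 30 mm; origin underneath
- dish: bystander: aluminium bowl, 110 mm across, 50 mm tall; origin under its centre
Things that resemble listed ones, but are neither listed nor needed, are in the scene too. What is shaped like the cup but pink or yellow is not meant.

How it is judged:
On the way, in this order (a step that is already met when the one before it is completed fails the run):
1. the gate lever rests in the green middle notch (value of joint gate between -0.1 and 0.1 rad and contact force between the fingers and gate below 0.5 N), for 0.3 s.
2. the cup is tipped over the hopper (angle between cup's own z axis and vertical above 1.2 rad and horizontal distance between cup_rim and hopper_mouth below 0.12 m and z of cup_rim in the frame of hopper_mouth above 0 m), for 0.1 s.
3. all eight acorns are in the hopper (horizontal distance between each of acorn0, acorn1, acorn2, acorn3, acorn4, acorn5, acorn6, acorn7 and hopper_mouth below 0.08 m and z of acorn0 in the frame of hopper_mouth between -0.098 and 0 m and z of acorn1 in the frame of hopper_mouth between -0.098 and 0 m and z of acorn2 in the frame of hopper_mouth between -0.098 and 0 m and z of acorn3 in the frame of hopper_mouth between -0.098 and 0 m and z of acorn4 in the frame of hopper_mouth between -0.098 and 0 m and z of acorn5 in the frame of hopper_mouth between -0.098 and 0 m and z of acorn6 in the frame of hopper_mouth between -0.098 and 0 m and z of acorn7 in the frame of hopper_mouth between -0.098 and 0 m), for 0.3 s.
At the end, for the whole second after the job is handed in: All eight acorns lie still in the hopper, below its rim and above the gate; the lever is within 0.1 rad of the green notch; the cup stands released in its cradle, base down, mouth leaning to the cradle's +x, its underside within about 20 mm of where it stood, rim centre above 105 mm (all of step 3 and value of joint gate between -0.1 and 0.1 rad and linear speed of each of acorn0, acorn1, acorn2, acorn3, acorn4, acorn5, acorn6, acorn7 below 0.05 m/s and distance between cup and cradle below 0.065 m and x of cup in the frame of cradle between -0.035 and 0.015 m and z of cup in the frame of cradle below 0.055 m and x of cup_rim in the frame of cradle between 0.02 and 0.08 m and z of cup_rim in the frame of cradle above 0.105 m and linear speed of cup below 0.03 m/s); the robot touches nothing.
It fails at once if the jar is moved more than 30 mm (distance of jar from where it was at the start of the episode above 0.03 m).
It fails at once if the tissues is moved more than 30 mm (distance of tissues from where it was at the start of the episode above 0.03 m).
It fails at once if the mouse is moved more than 30 mm (distance of mouse from where it was at the start of the episode above 0.03 m).
It fails at once if the dish is moved more than 30 mm (distance of dish from where it was at the start of the episode above 0.03 m).
It also fails if it takes over 72 s, if anything falls off the work surface, if the arm or the gripper's body presses on something with over 40 N, if the wrist force passes 120 N, or if a joint passes its speed limit or range.

### The arm

A 7-joint arm with a two-finger parallel gripper is mounted at the origin on the work surface. World frame = base frame: x ahead of the robot, y to its left, z up, the work surface at z = 0. Lengths are in m, angles in rad, forces in N, time in s.
With the tool pointing down it reaches from about 0.425 to 0.825 m from the base axis. Payload 3.6 kg.
Tool frame: the origin (TCP) lies where the fingers leave the gripper's body, on its centre line; the fingertips stand 73 mm ahead of it and the grasp point (between the pads) lies 54 mm ahead of it; z points along the fingers, y is the line along which they close (so a half turn about z gives the same grasp; the last joint's range is limited). The gripper opens to 85 mm and grips with 20 to 120 N. Pads are 22 mm wide; open, the fingers measure 114 mm over their backs; the gripper's body (76 mm by 85 mm) begins 54 mm behind the grasp point. The pads swing forward as they close: fully open they stand 13 mm farther back than shut.
Start: joints at [-1.345, 0.615, -0.013, 1.423, 0.008, 1.103, -0.04], TCP at [0.162, 0.629, 0.304] pointing down, gripper open.
Joint ranges: [-3.12, 3.12], [-0.3, 2.06], [-1.34, 1.32], [0.26, 2.42], [-1.36, 4.5], [0.01, 1.98], [-2.84, 2.84]. Speed limits (rad/s): [2.79, 2.79, 3.14, 3.14, 3.14, 3.14, 3.14].

### API

Orientations are given as a unit quaternion [x, y, z, w].
In Python, from station import arm, snapshot, camera_info, ticket gives the robot as it stands. Calls block until the motion is done:
- arm.movep(position, orientation): joint-space move of the TCP to a pose.
- arm.line_to(position, velocity=0.15, ori=None): straight line of the TCP; ori=None keeps the orientation; velocity is the mean speed in m/s.
- arm.move_j(angles): joint-space move.
- arm.move_gripper(opening, effort=None): opening from 0.0 (shut) to 1.0 (fully open); effort is the grip in N (None keeps the last); returns when the fingers have stopped.
- arm.pause(seconds).
- arm.ik(position, orientation): joint angles nearest the present ones, or None.
- snapshot(name): name is "scene" or "top" or "wrist"; returns the picture (480x640x3 uint8, blue, green, red); there is no depth.
- camera_info(name): a dict with "fx", "fy", "cx", "cy" (pixels), "R" (3x3) and "t" (3): a world point X has camera coordinates R X + t; the wrist camera has in their place "T_tool_cam" (4x4, takes a point from camera to tool coordinates, whose origin is the TCP and whose axes are the flange's). Camera axes: x right, y down, z forward; pixel columns grow to the right and rows downward; lengths in m; the calibration is good to about 2 mm. A picture is of the moment at which its call begins: read the wrist's pose just before it. camera_info takes no time and is no camera call.
A pose or a line that the arm cannot do raises arm.MotionError and nothing moves.
- ticket.finish_job(): hands the job in; it is judged then, once.
Readings, each from a call of its own:
- arm.read_time(): time.
- arm.read_joint_positions(): joint angles.
- arm.read_dq(): joint speeds.
- arm.read_effort(): joint torques, N m.
- arm.read_tool_pos(): TCP position.
- arm.read_eef_rot(): TCP orientation.
- arm.read_ft_force(): force on the tool from outside, world axes, zero at the start.
- arm.read_wrist_torque(): the same for the moment, N m.
- arm.read_opening(): opening from 0.0 (shut) to 1.0 (fully open).
- arm.read_finger_force(): force on a finger pad.
Only numpy, scipy, OpenCV 4.12 (cv2) and the standard library are available. Lean on these libraries where they do the work, as an engineer would, in place of code of your own. Each camera call takes 0.05 s, during which the arm holds its last target. There are 200 camera calls.

## Working session

There is one attempt and no reset: what is moved stays moved. The work goes in short steps, each a Python script; the robot and the scene stay as the last script left them, time stands still between calls to the robot, and variables do not carry over. Pictures are saved under pics/ and viewed, at most 10 in all, crops included, and the job is handed in when it is done.

```bash
ls; mkdir -p pics; python3 - <<'E'
from station import arm,snapshot,camera_info
import cv2,numpy as np
for n in("scene","top"):
    cv2.imwrite(f"pics/{n}0.png",snapshot(n)); c=camera_info(n); print(n,c)
print(camera_info("wrist")); print(arm.read_time(),arm.read_eef_rot(),arm.read_tool_pos())
E
```

```text
pics
scene {'fx': 513.6027257687775, 'fy': 513.6027257687775, 'cx': 316.59607611716217, 'cy': 242.64285919343527, 'R': array([[ 0.27097521,  0.96258478,  0.00172722],
       [ 0.66081004, -0.1847179 , -0.72746779],
       [-0.69993038,  0.1982671 , -0.68613965]]), 't': array([-0.16119079, -0.23317907,  1.65740962])}
top {'fx': 571.9075800581992, 'fy': 571.9075800581992, 'cx': 328.7914502565931, 'cy': 232.04296193429772, 'R': array([[ 0.0042146 , -0.99990511,  0.0131155 ],
       [-0.99312375, -0.00571975, -0.11692951],
       [ 0.11699343, -0.01253251, -0.99305361]]), 't': array([1.41589575e-03, 5.40786096e-01, 1.49295197e+00])}
{'fx': 428.49679531736507, 'fy': 428.49679531736507, 'cx': 323.81317546708266, 'cy': 241.12268154490238, 'T_tool_cam': array([[ 5.82184058e-05, -9.51467560e-01, -3.07749052e-01,
         7.85528520e-02],
       [ 9.99999884e-01, -9.19815035e-05,  4.73554068e-04,
        -7.65565943e-05],
       [-4.78878554e-04, -3.07749044e-01,  9.51467444e-01,
        -7.11845324e-02],
       [ 0.00000000e+00,  0.00000000e+00,  0.00000000e+00,
         1.00000000e+00]])}
0.1 [ 1.25498979e-01  9.92093053e-01 -1.16837311e-03 -1.21716151e-04] [0.16178606 0.62900322 0.30284502]
```

View pics/scene0.png

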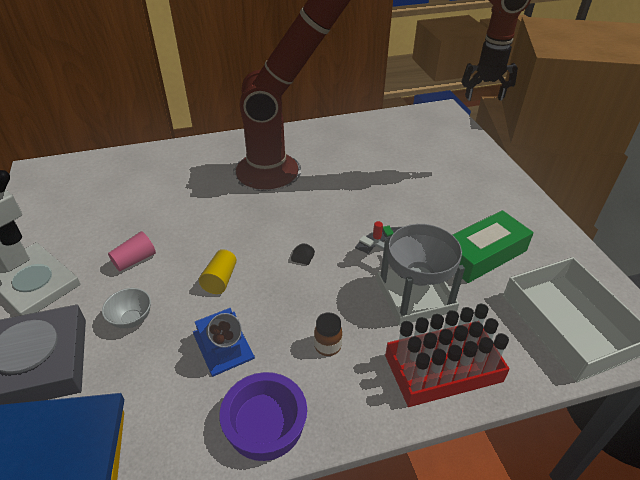

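View pics/top0.png

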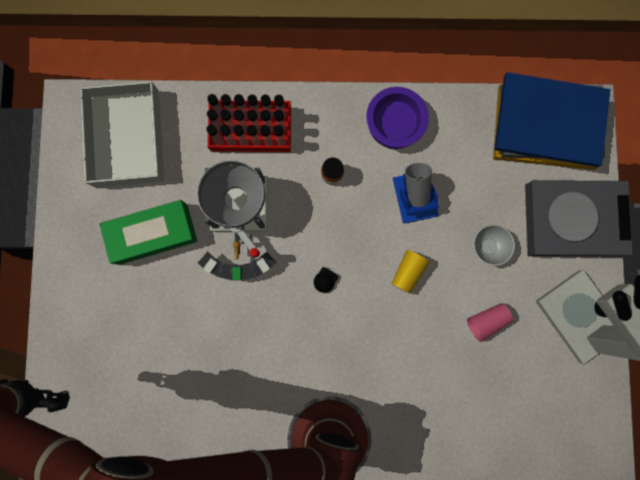

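Candidates in the top view: the steel cup in the blue cradle at (417,185) is the one described. The pink (490,322) and yellow (410,270) cups and the aluminium dish (495,246) could be mistaken for it. The red knob is at (254,252), on the hopper at (232,194); the red tube rack at (249,124) is the only other red object. I'll check this in a close crop.

```bash
cat > h.py <<'E'
import numpy as np,cv2
from station import arm,snapshot,camera_info
def ray(c,uv):
    d=c["R"].T@np.array([(uv[0]-c["cx"])/c["fx"],(uv[1]-c["cy"])/c["fy"],1]); return -c["R"].T@c["t"],d/np.linalg.norm(d)
def onz(c,uv,z):
    o,d=ray(c,uv); return o+d*(z-o[2])/d[2]
def tri(rays):
    A=sum(np.eye(3)-np.outer(d,d) for o,d in rays); b=sum((np.eye(3)-np.outer(d,d))@o for o,d in rays)
    p=np.linalg.solve(A,b); return p,max(np.linalg.norm((np.eye(3)-np.outer(d,d))@(p-o)) for o,d in rays)
def proj(c,X):
    q=c["R"]@np.asarray(X)+c["t"]; return np.array([c["fx"]*q[0]/q[2]+c["cx"],c["fy"]*q[1]/q[2]+c["cy"]])
def blobs(im,lo,hi,amin=20):
    m=cv2.inRange(cv2.cvtColor(im,cv2.COLOR_BGR2HSV),lo,hi)
    n,l,s,c=cv2.connectedComponentsWithStats(m)
    return [(c[i].round(1).tolist(),s[i].tolist()) for i in range(1,n) if s[i,4]>=amin],m,l
E
python3 - <<'E'
from h import *
ims={n:cv2.imread(f"pics/{n}0.png") for n in("scene","top")}
C={n:camera_info(n) for n in ims}
for n,im in ims.items():
    print(n,"red",[b for b in blobs(im,(0,150,90),(6,255,255),15)[0]])
    print(n,"blue",[b for b in blobs(im,(100,150,40),(120,255,255),60)[0]])
    print(n,"green",[b for b in blobs(im,(45,100,30),(80,255,255),15)[0]])
def crop(n,x,y): return cv2.resize(ims[n][y:y+100,x:x+133],(400,300),interpolation=cv2.INTER_CUBIC)
cv2.imwrite("pics/comp.png",np.vstack([np.hstack([crop("top",170,185),crop("top",350,140)]),np.hstack([crop("scene",350,215),crop("scene",160,290)])]))
E
```

```text
scene red [([378.2, 229.9], [374, 222, 9, 17, 106]), ([451.2, 341.3], [449, 336, 5, 11, 16]), ([449.7, 382.3], [388, 340, 121, 67, 1604]), ([444.8, 360.9], [442, 353, 6, 17, 24]), ([469.8, 368.6], [467, 364, 6, 12, 18]), ([454.7, 372.7], [452, 367, 6, 13, 27]), ([439.8, 376.7], [437, 371, 6, 13, 28])]
scene blue [([408.0, 1.9], [393, 0, 36, 6, 164]), ([445.6, 99.0], [414, 91, 56, 24, 243]), ([208.5, 327.2], [195, 308, 41, 48, 307]), ([233.1, 356.8], [206, 332, 49, 44, 702]), ([59.5, 438.3], [0, 394, 124, 86, 9445])]
scene green [([491.8, 245.4], [453, 210, 80, 73, 2686]), ([387.6, 230.3], [383, 226, 11, 10, 72])]
top red [([287.5, 103.0], [284, 101, 7, 6, 22]), ([286.1, 109.7], [284, 108, 5, 4, 16]), ([287.0, 121.6], [284, 116, 7, 11, 40]), ([234.8, 121.6], [232, 119, 7, 6, 30]), ([248.0, 122.7], [246, 121, 6, 5, 21]), ([261.0, 122.7], [258, 121, 7, 5, 24]), ([273.5, 123.4], [271, 122, 6, 4, 22]), ([286.8, 135.2], [283, 130, 8, 10, 43]), ([234.7, 136.5], [232, 133, 7, 7, 32]), ([244.7, 145.4], [208, 134, 82, 14, 274]), ([248.0, 137.1], [245, 135, 7, 5, 28]), ([260.3, 137.2], [258, 135, 6, 5, 25]), ([273.5, 137.3], [271, 135, 6, 6, 28]), ([253.5, 252.0], [250, 248, 8, 9, 58])]
top blue [([552.7, 118.8], [495, 73, 115, 92, 8151]), ([414.0, 202.9], [393, 174, 45, 49, 944])]
top green [([148.6, 232.6], [100, 200, 97, 64, 3083]), ([236.0, 273.0], [232, 267, 9, 13, 117])]
```

View pics/comp.png

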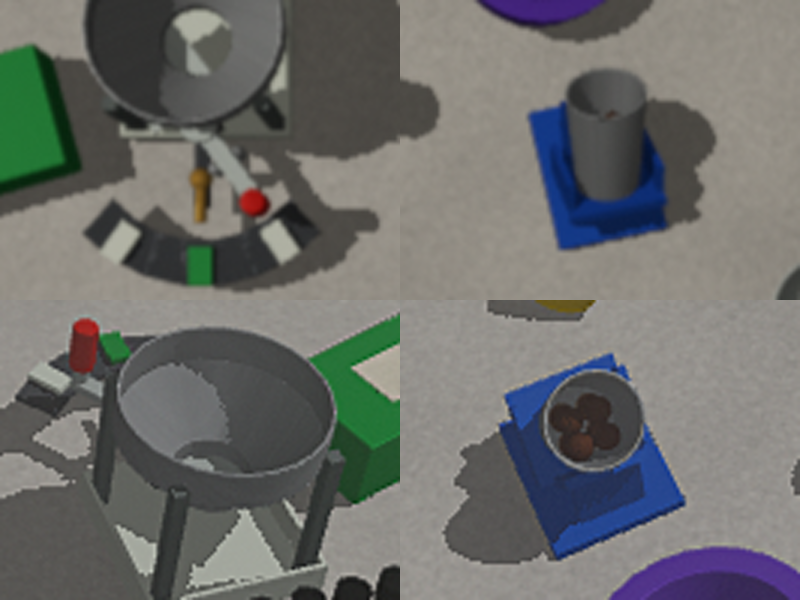

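The crop confirms both choices. The grey cup with brown acorns sits in the blue cradle, its mouth at about (419,167) in the top view, leaning away from the robot. The red knob sits over the -y white notch at (254,252), with the green mark at (236,273). Next come the numbers and a wrist-camera look.

```bash
python3 - <<'E'
from h import *
S,T=camera_info("scene"),camera_info("top")
def t(x,y): return (170+x/3.0075,185+y/3)
def t2(x,y): return (350+(x-400)/3.0075,140+y/3)
def s2(x,y): return (160+(x-400)/3.0075,290+(y-300)/3)
def s(x,y): return (350+x/3.0075,215+(y-300)/3)
print("knob",tri([ray(S,(378.2,229.9)),ray(T,(253.5,252))]))
print("knob@.13",onz(T,(253.5,252),.128)[:2], "top of knob scene",onz(S,(378.5,223.5),.13))
print("green",tri([ray(S,(387.6,230.3)),ray(T,(236,273))]))
def circ(P):
    P=np.array(P)[:,:2];A=np.c_[2*P,np.ones(len(P))];x=np.linalg.lstsq(A,(P**2).sum(1),rcond=None)[0];return x[:2],np.sqrt(x[2]+x[0]**2+x[1]**2)
print("hop top",circ([onz(T,t(*p),.165) for p in[(85,30),(284,35),(100,75),(140,112),(190,125),(235,115),(268,85)]]))
print("hop scene",circ([onz(S,s(*p),.165) for p in[(118,385),(130,355),(160,337),(215,327),(270,340),(310,370),(336,415)]]))
cs=onz(T,t2(530,115),.01),onz(T,t2(563,247),.01),onz(T,t2(665,228),.01)
print("cradle corners",cs,np.linalg.norm(cs[0]-cs[1]),np.linalg.norm(cs[2]-cs[1]))
sc=[onz(S,s2(*p),.01) for p in[(502,425),(556,556),(684,503)]]
print("scene corners",sc)
# cup rim centre: scene ellipse centre (594,420), top ellipse (606,93)
print("rim",tri([ray(S,s2(594,419)),ray(T,t2(606,93))]))
for n,z,p in(("jar",.085,(332,170)),("mouse",.03,(325,280)),("dish",.05,(495,246)),("tiss",.07,(148,232))): print(n,onz(T,p,z)[:2])
for d in(0,):
    pass
E
```

```text
knob (array([0.47966141, 0.19325214, 0.11000928]), np.float64(0.0009223488688365158))
knob@.13 [0.47847985 0.19199489] top of knob scene [0.47790178 0.19193252 0.13      ]
green (array([0.42927862, 0.24429257, 0.0527309 ]), np.float64(0.0010821743553750761))
hop top (array([0.61747817, 0.24251068]), np.float64(0.0808983928805989))
hop scene (array([0.6208462 , 0.24515362]), np.float64(0.08041706747134562))
cradle corners (array([ 0.69244777, -0.17200516,  0.01      ]), array([ 0.5710468, -0.2007431,  0.01     ]), array([ 0.58898203, -0.29335634,  0.01      ])) 0.12475602243251668 0.09433390236112742
scene corners [array([ 0.59154666, -0.29157779,  0.01      ]), array([ 0.7176135 , -0.26661565,  0.01      ]), array([ 0.69833106, -0.17096865,  0.01      ])]
rim (array([ 0.68897819, -0.22279434,  0.11717955]), np.float64(0.00036922073959210427))
jar [ 0.69731746 -0.00289083]
mouse [0.41330951 0.01357201]
dish [ 0.50409357 -0.43401891]
tiss [0.53367951 0.47247117]
```

Everything agrees with the text. The knob is at (0.479,0.193), triangulated at z 0.110, with the hopper axis at about (0.619,0.244), yaw ≈ 0 and gate at +0.6. The cup rim height comes out at 0.117 against an expected 0.1166. I'll throw the lever now, then take wrist looks at the hopper and cradle.

```bash
python3 - <<'E'
from h import *
q=[0,1,0,0]
k=np.array([.479,.1925]); piv=np.array([.5495,.244])
arm.movep([*k,.25],q)
arm.move_gripper(0.75,40)
arm.line_to([*k,.171],.15)
arm.move_gripper(0.0,40); print("grip",arm.read_opening(),arm.read_finger_force(),arm.read_ft_force(),arm.read_time())
r=np.linalg.norm(k-piv); a0=np.arctan2(piv[1]-k[1],piv[0]-k[0]); print(r,a0)
for f in(.66,.33,0):
    a=a0*f; p=piv-.089*np.array([np.cos(a),np.sin(a)])
    arm.line_to([*p,.171],.1); print(f,arm.read_ft_force().round(1) if hasattr(arm.read_ft_force(),'round') else arm.read_ft_force())
arm.move_gripper(0.75); print(arm.read_opening(),arm.read_ft_force())
arm.line_to([*p,.27],.2); print(arm.read_time())
S,T=camera_info("scene"),camera_info("top")
for n in("scene","top"): cv2.imwrite(f"pics/{n}1.png",snapshot(n))
for n in("scene","top"): print([b for b in blobs(cv2.imread(f"pics/{n}1.png"),(0,150,90),(6,255,255),30)[0]])
# wrist look at the hopper
arm.movep([.60,.244,.42],q); print(arm.read_time())
P=arm.read_tool_pos(),arm.read_eef_rot(); cv2.imwrite("pics/w_hop.png",snapshot("wrist")); print(P)
arm.movep([.57,-.235,.38],q)
P2=arm.read_tool_pos(),arm.read_eef_rot(); cv2.imwrite("pics/w_cup.png",snapshot("wrist")); print(P2,arm.read_time())
np.savez("w.npz",hp=P[0],hq=P[1],cp=P2[0],cq=P2[1])
a,b=cv2.imread("pics/w_hop.png"),cv2.imread("pics/w_cup.png")
cv2.imwrite("pics/wc.png",np.hstack([cv2.resize(x,(400,300),interpolation=cv2.INTER_AREA) for x in(a,b)]))
E
```

```text
grip 0.2437929144677573 38.930214643478394 [-0.53481744 -2.93208303  5.6948155 ] 3.5417
0.08730692985095742 0.6309015464630671
0.66 [ 1.9 -8.2  5.6]
0.33 [-5.8 -3.2 12. ]
0 [-7.2  0.4  9.7]
0.7511479875483844 [0.38051068 0.29176908 0.81902191]
5.675
[([395.2, 221.4], [391, 213, 9, 18, 110]), ([448.7, 381.3], [387, 340, 122, 67, 1783])]
[([286.9, 121.3], [283, 115, 8, 13, 59]), ([234.8, 121.7], [232, 119, 7, 6, 30]), ([260.8, 122.5], [258, 120, 7, 6, 31]), ([253.5, 142.1], [208, 129, 83, 19, 501]), ([247.9, 137.3], [244, 134, 8, 8, 39])]
6.6083
(array([0.59898949, 0.24430723, 0.4177339 ]), array([-3.66498316e-04,  9.99997273e-01, -5.27701614e-04, -2.24517228e-03]))
(array([ 0.57089004, -0.2330592 ,  0.38003053]), array([-1.59646318e-03,  9.99998459e-01,  6.46532158e-04,  3.40606779e-04])) 8.4667
```

View pics/wc.png

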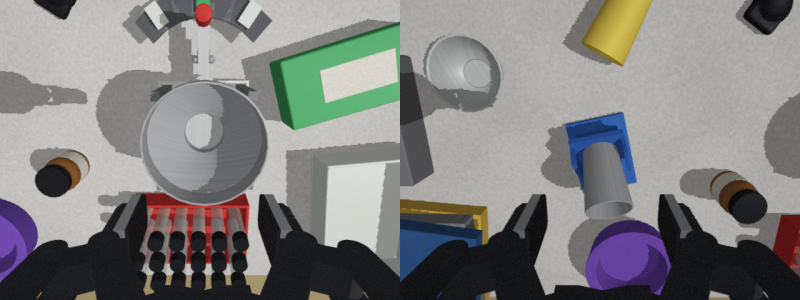

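The left half shows the lever's red knob at half-scale pixel (203,14), sitting on the green mark, with the gate moved under the hopper. The right half shows the cup in the blue cradle, rim at (608,210), and the yellow cup at (610,25), well robot-ward. I'll take a close crop to measure the cradle.

```bash
python3 - <<'E'
from h import *
im=cv2.imread("pics/w_cup.png")
cv2.imwrite("pics/wcc.png",cv2.resize(im[165:365,250:400],None,fx=4,fy=3,interpolation=cv2.INTER_CUBIC)[:, :600] if 0 else cv2.resize(im[165:365,240:400],(480,600),interpolation=cv2.INTER_CUBIC))
b,m,l=blobs(im,(100,120,40),(125,255,255),60); print(b)
m=cv2.inRange(cv2.cvtColor(im[:350],cv2.COLOR_BGR2HSV),(100,120,40),(125,255,255)); m[:,:240]=0
c=np.vstack([x for x in cv2.findContours(m,0,2)[0] if cv2.contourArea(x)>40]); h=cv2.convexHull(c); print(cv2.approxPolyDP(h,4,True).reshape(-1,2).tolist())
E
```

```text
[([320.5, 226.7], [265, 180, 113, 128, 6086]), ([45.9, 386.4], [0, 351, 131, 101, 5986])]
[[355, 180], [377, 291], [293, 307], [274, 262], [265, 200]]
```

View pics/wcc.png

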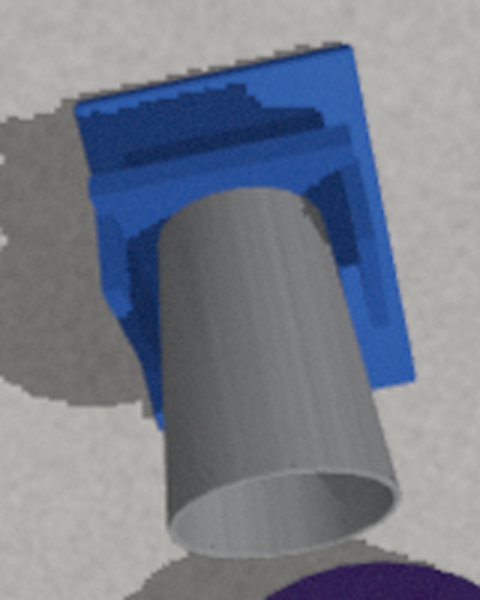

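The crop (3x, offset (240,165)) shows the cradle base corners at pixels (265,200), (355,180) and (377,291), and the cup rim ellipse centred at (335,336). Next: cast these and test the arm's reach for grasping and pouring.

```bash
cat >> h.py <<'E'
from scipy.spatial.transform import Rotation as Ro
def wcam(p,q):
    w=camera_info("wrist"); M=np.eye(4); M[:3,:3]=Ro.from_quat(q).as_matrix(); M[:3,3]=p
    M=np.linalg.inv(M@w["T_tool_cam"]); return dict(w,R=M[:3,:3],t=M[:3,3])
E
python3 - <<'E'
from h import *
w=np.load("w.npz"); H=wcam(w["hp"],w["hq"]); C=wcam(w["cp"],w["cq"]); S,T=camera_info("scene"),camera_info("top")
c=[onz(C,p,.01)[:2] for p in[(265,200),(355,180),(377,291)]]; print(c,np.linalg.norm(c[0]-c[1]),np.linalg.norm(c[1]-c[2]))
e=c[2]-c[1]; f=c[1]-c[0]; print("yaws",np.arctan2(e[1],e[0]),np.arctan2(-f[0],f[1]),"centre",(c[0]+c[2])/2)
rs=(160+194/3.0075,290+119/3); rt=(350+206/3.0075,140+93/3)
print("rim3",tri([ray(S,rs),ray(T,rt),ray(C,(334.7,336))]),"S+W",tri([ray(S,rs),ray(C,(334.7,336))]),"T+W",tri([ray(T,rt),ray(C,(334.7,336))]))
# hopper rim in wrist image
P=[onz(H,(1.6*u,1.6*v),.165)[:2] for u,v in[(141,143),(268,143),(204,82),(204,205)]]; print(P)
print("knob",onz(H,(1.6*203,1.6*14),.125), tri([ray(S,(395.2,221.4)),ray(H,(1.6*203,1.6*14))]))
print(arm.read_joint_positions())
E
```

```text
[array([ 0.59013925, -0.29420581]), array([ 0.56877109, -0.20028756]), array([ 0.69416918, -0.17230727])] 0.09631840827954345 0.12848181682877377
yaws 0.2195355036597455 0.22371051802806377 centre [ 0.64215422 -0.23325654]
rim3 (array([ 0.68887274, -0.22277926,  0.11698314]), np.float64(0.00042104545883667286)) S+W (array([ 0.68880942, -0.22257659,  0.11683377]), np.float64(0.00014148282299967)) T+W (array([ 0.68880307, -0.22294354,  0.11712677]), np.float64(0.00025961796909508187))
[array([0.61394742, 0.16673519]), array([0.61378832, 0.3266589 ]), array([0.5393411 , 0.24588553]), array([0.70146752, 0.24631129])]
knob [0.46062884 0.244653   0.125     ] (array([0.45844803, 0.24555758, 0.10842597]), np.float64(0.0010393000003620758))
[ 0.27288136  0.50510983  0.13408741  1.41077039 -0.06999479  1.23012163
  1.98784831]
```

```bash
cat >> h.py <<'E'
psi=.22; HC=np.array([.6195,.2455,.165]); RIM=np.array([.6889,-.2228,.1170])
AX=np.array([np.sin(np.radians(40))*np.cos(psi),np.sin(np.radians(40))*np.sin(psi),np.cos(np.radians(40))]); BASE=RIM-.1*AX
def Rt(p,yaw,sgn=1,roll=0):
    z=np.array([np.cos(p)*np.cos(yaw),np.cos(p)*np.sin(yaw),-np.sin(p)]); y=sgn*np.array([-np.sin(yaw),np.cos(yaw),0]); x=np.cross(y,z)
    return np.c_[x,y,z]@Ro.from_rotvec([0,0,roll]).as_matrix()
S_G,D_G=.062,.048
def grasp(p,sgn=1,s=S_G,back=0,up=0):
    R=Rt(p,psi,sgn); return BASE+s*AX-(D_G+back)*R[:,2]+np.array([0,0,up]),R
def q(R): return Ro.from_matrix(R).as_quat()
E
python3 - <<'E'
from h import *
ok=lambda P,R: (lambda j: None if j is None else np.round(j,2).tolist())(arm.ik(P,q(R)))
for sgn in(1,-1):
  for pd in(10,20,30,40,50,60):
    p=np.radians(pd); print(sgn,pd,ok(*grasp(p,sgn)),"back",ok(*grasp(p,sgn,back=.1)) is not None,"up",ok(*grasp(p,sgn,up=.2)) is not None)
# pours: cup rim point in tool frame for a grasp pitch; tool pose that puts rim over hopper
for sgn in(1,-1):
  for pd in(20,30,40,50):
    P0,R0=grasp(np.radians(pd),sgn); rt=R0.T@(RIM-P0); at=R0.T@AX
    for p2 in(0,15,30,45):
      res=[]
      for yaw in(-.3,.1,.4,.7,1.0):
        for rd in(-165,-150,-120,-60,60,120,150,165):
          R=Rt(np.radians(p2),yaw,sgn,np.radians(rd)); a=R@at; P=HC+[0,0,.06]-R@rt
          if arm.ik(P,q(R)) is not None: res.append((yaw,rd,int(np.degrees(np.arccos(a[2])))))
      print("roll",sgn,pd,p2,[r for r in res if r[2]>105])
    res=[]
    for yaw in(-.3,0,.3,.6):
      for p2 in range(60,160,15):
        R=Rt(np.radians(p2),yaw,sgn); a=R@at; P=HC+[0,0,.06]-R@rt
        if arm.ik(P,q(R)) is not None: res.append((yaw,p2,int(np.degrees(np.arccos(a[2])))))
    print("pitch",sgn,pd,res)
E
```

```text
1 10 [1.27, 1.51, -1.16, 2.03, 3.58, 0.57, -0.46] back True up True
1 20 [1.23, 1.39, -1.16, 2.03, 3.25, 0.51, -0.3] back True up True
1 30 [1.19, 1.28, -1.15, 2.0, 2.85, 0.44, -0.06] back True up True
1 40 [1.14, 1.19, -1.14, 1.95, 2.32, 0.4, 0.33] back True up True
1 50 [1.09, 1.13, -1.15, 1.87, 1.78, 0.47, 0.77] back True up True
1 60 [0.64, 0.81, -0.36, 1.79, -0.35, 0.17, 2.56] back True up True
-1 10 [1.27, 1.51, -1.16, 2.03, 3.58, 0.57, 2.68] back True up True
-1 20 [1.23, 1.39, -1.16, 2.03, 3.25, 0.51, 2.84] back True up True
-1 30 [1.12, 1.16, -0.96, 2.01, 3.23, 0.42, 2.59] back True up True
-1 40 [0.98, 0.99, -0.77, 1.95, 3.24, 0.27, 2.38] back True up True
-1 50 [0.82, 0.88, -0.59, 1.88, 3.47, 0.07, 2.01] back True up True
-1 60 [0.29, 0.79, 0.22, 1.8, -1.35, 0.46, 0.28] back True up True
roll 1 20 0 [(-0.3, -165, 155), (-0.3, -150, 144), (-0.3, -120, 118), (-0.3, 120, 118), (-0.3, 150, 144), (-0.3, 165, 155), (0.1, -165, 155), (0.1, -150, 144), (0.1, -120, 118), (0.1, 120, 118), (0.1, 150, 144), (0.1, 165, 155), (0.4, -165, 155), (0.4, -150, 144), (0.4, -120, 118), (0.4, 1
[... 18843 characters left out ...]
1 50 45 [(-0.3, -165, 123), (-0.3, -150, 118), (-0.3, 150, 118), (-0.3, 165, 123), (0.1, -165, 123), (0.1, -150, 118), (0.1, 150, 118), (0.1, 165, 123), (0.4, -165, 123), (0.4, -150, 118), (0.4, 150, 118), (0.4, 165, 123), (0.7, -165, 123), (0.7, -150, 118), (0.7, 150, 118), (0.7, 165, 123), (1.0, -165, 123), (1.0, -150, 118), (1.0, 150, 118), (1.0, 165, 123)]
pitch -1 50 [(-0.3, 60, 50), (-0.3, 75, 65), (-0.3, 90, 80), (-0.3, 105, 95), (-0.3, 120, 109), (-0.3, 135, 124), (0, 60, 50), (0, 75, 65), (0, 90, 80), (0, 105, 95), (0, 120, 109), (0.3, 60, 50), (0.3, 75, 65), (0.3, 90, 80), (0.3, 105, 95), (0.3, 120, 109), (0.6, 60, 49), (0.6, 75, 65), (0.6, 90, 80), (0.6, 105, 95), (0.6, 120, 110)]
```

Everything is reachable. Plan: grasp with the tool pitched 30° down along the cradle's x axis, then pour by rolling the wrist with the rim held over the hopper centre. First the approach, grip and lift.

```bash
python3 - <<'E'
from h import *
p=np.radians(30)
P,R=grasp(p,1,back=.10,up=.12); arm.movep(P,q(R)); arm.move_gripper(1.0)
print(np.round(arm.read_joint_positions(),2),arm.read_time())
P,R=grasp(p,1,back=.10); arm.line_to(P,.2)
P,R=grasp(p,1); arm.line_to(P,.1); arm.pause(.2)
print("at",P,arm.read_tool_pos(),arm.read_ft_force(),np.round(arm.read_joint_positions(),2))
cv2.imwrite("pics/s2.png",snapshot("scene")[260:410,120:320]);cv2.imwrite("pics/w2.png",snapshot("wrist"))
a=cv2.resize(cv2.imread("pics/s2.png"),(400,300));b=cv2.resize(cv2.imread("pics/w2.png"),(400,300));cv2.imwrite("pics/c2.png",np.hstack([a,b]));print(arm.read_time())
E
```

```text
[ 1.37  0.83 -1.15  2.1   3.32  0.17 -0.83] 11.6583
at [ 0.6244955  -0.2372021   0.11189031] [ 0.62415957 -0.23760559  0.11210088] [-0.01581343  0.0275488   0.27559664] [ 1.09  1.13 -0.9   2.01  3.35  0.43 -0.7 ]
13.8583
```

View pics/c2.png

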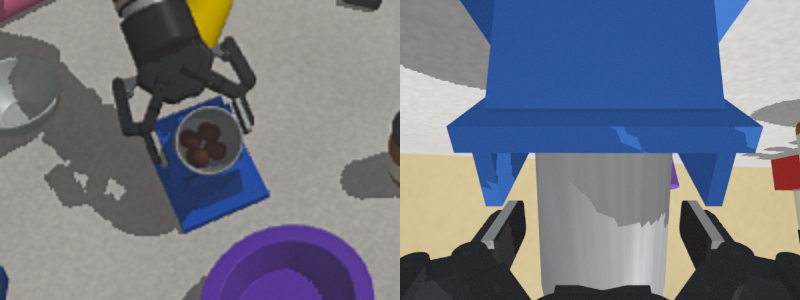

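The fingers straddle the cup symmetrically (cup edges at 535 and 672, pads at 524 and 680), clear of the cheeks, and the acorns are visible in the mouth. Gripping and lifting.

```bash
cat >> h.py <<'E'
def pour(z,pitch,yaw,roll,off=.0):
    P0,R0=grasp(np.radians(30),1); rt=R0.T@(RIM-P0); at=R0.T@AX
    R=Rt(np.radians(pitch),yaw,1,np.radians(roll)); a=R@at
    h=np.array([a[0],a[1],0]); h/=np.linalg.norm(h)
    return HC+[0,0,z]-off*h-R@rt,q(R),a
E
python3 - <<'E'
from h import *
arm.move_gripper(0.0,60); arm.pause(.2); print("grip",arm.read_opening(),arm.read_finger_force(),arm.read_ft_force())
P,R=grasp(np.radians(30),1,up=.03); arm.line_to(P,.08)
print(arm.read_ft_force(),arm.read_opening())
P,R=grasp(np.radians(30),1,up=.20); arm.line_to(P,.2)
print(arm.read_ft_force(),arm.read_time(),np.round(arm.read_joint_positions(),2))
P,qq,a=pour(.20,30,.22,0); print(P,arm.ik(P,qq))
P,qq,a=pour(.20,25,.3,45); print(P,a,arm.ik(P,qq))
for r in(0,60,90,120,150): 
    P,qq,a=pour(.055,20,.3,r,.015); print(r,a.round(2),P.round(3),np.round(arm.ik(P,qq),2))
cv2.imwrite("pics/s3.png",snapshot("scene"))
E
```

```text
grip 0.7430683565628032 63.75166127814737 [-5.26115679 -0.27835335  3.72259285]
[ 0.63830552  0.39760422 -2.44083933] 0.7358779847984204
[ 0.1019132  -0.09988802 -2.14480971] 15.9167 [ 1.19  0.79 -1.07  1.93  3.22  0.1  -0.84]
[0.5550955  0.2310979  0.35989031] [ 0.05858296  0.43531398 -0.81221426  2.15085184  2.17815323  0.7131027
 -0.69182732]
[0.55372315 0.25285181 0.36409181] [ 0.63729126 -0.5317831   0.55773344] [ 0.14753293  0.52114816 -0.99548902  2.17509032  2.30589501  0.85081264
 -1.48166811]
0 [0.48 0.15 0.87] [0.544 0.222 0.204] [ 0.23  1.19 -1.28  2.39  2.67  1.59 -0.51]
60 [ 0.57 -0.72  0.4 ] [0.545 0.271 0.221] [ 0.13  1.15 -1.29  2.32  2.59  1.59 -1.57]
90 [ 0.45 -0.89 -0.06] [0.553 0.28  0.239] [ 0.1   1.03 -1.2   2.28  2.55  1.48 -2.18]
120 [ 0.25 -0.82 -0.52] [0.563 0.278 0.256] [ 0.1   0.95 -1.15  2.25  2.53  1.38 -2.75]
150 [ 0.02 -0.51 -0.86] [0.575 0.266 0.269] [-1.14  0.82  0.94  2.27  3.31  0.94  1.37]
```

The cup is held: 2.3 N of weight matches cup plus acorns. Joint 7 runs the other way, so I'll check negative rolls for joint margin.

```bash
python3 - <<'E'
from h import *
for pitch in(20,35):
  for yaw in(.0,.3,.6):
    for r in(-60,-90,-120,-150): 
      P,qq,a=pour(.06,pitch,yaw,r,.015); j=arm.ik(P,qq); print(pitch,yaw,r,round(float(a[2]),2),None if j is None else np.round(j,1).tolist())
E
```

```text
20 0.0 -60 0.4 [0.0, 1.0, -1.0, 2.3, 2.4, 1.6, 0.2]
20 0.0 -90 -0.06 [-0.1, 0.8, -0.7, 2.3, 2.4, 1.4, 0.5]
20 0.0 -120 -0.52 [-0.3, 0.6, -0.4, 2.3, 2.4, 1.2, 0.9]
20 0.0 -150 -0.86 [-0.5, 0.6, -0.2, 2.2, 2.4, 1.0, 1.3]
20 0.3 -60 0.4 [0.2, 0.9, -0.9, 2.4, 2.8, 1.3, 0.2]
20 0.3 -90 -0.06 [0.0, 0.7, -0.5, 2.3, 2.9, 1.1, 0.4]
20 0.3 -120 -0.52 [-0.1, 0.6, -0.3, 2.3, 3.0, 1.0, 0.8]
20 0.3 -150 -0.86 [-0.3, 0.6, -0.2, 2.3, 3.0, 1.0, 1.2]
20 0.6 -60 0.4 [0.3, 0.8, -0.7, 2.3, 3.3, 0.9, -0.0]
20 0.6 -90 -0.06 [0.2, 0.7, -0.6, 2.2, 3.4, 0.9, 0.3]
20 0.6 -120 -0.52 [0.1, 0.7, -0.5, 2.2, 3.5, 0.8, 0.7]
20 0.6 -150 -0.86 [0.0, 0.6, -0.3, 2.2, 3.5, 0.8, 1.1]
35 0.0 -60 0.3 [-0.2, 0.6, -0.4, 2.2, 2.2, 0.9, 0.0]
35 0.0 -90 -0.1 [-0.3, 0.5, -0.3, 2.2, 2.3, 0.7, 0.5]
35 0.0 -120 -0.5 [-0.5, 0.5, 0.0, 2.1, 2.3, 0.6, 0.9]
35 0.0 -150 -0.8 [-0.8, 0.5, 0.4, 2.1, 2.5, 0.4, 1.2]
35 0.3 -60 0.3 [-0.1, 0.6, -0.5, 2.2, 2.7, 0.7, -0.1]
35 0.3 -90 -0.1 [-0.2, 0.5, -0.3, 2.2, 2.9, 0.6, 0.3]
35 0.3 -120 -0.5 [-0.3, 0.5, -0.1, 2.1, 3.0, 0.5, 0.6]
35 0.3 -150 -0.8 [-0.5, 0.5, 0.1, 2.1, 3.1, 0.4, 1.0]
35 0.6 -60 0.3 [0.2, 0.6, -0.6, 2.2, 3.2, 0.5, -0.1]
35 0.6 -90 -0.1 [0.1, 0.6, -0.5, 2.1, 3.4, 0.4, 0.1]
35 0.6 -120 -0.5 [0.0, 0.6, -0.3, 2.1, 3.6, 0.4, 0.5]
35 0.6 -150 -0.8 [-0.1, 0.5, -0.2, 2.0, 3.6, 0.4, 0.9]
```

```bash
python3 - <<'E'
from h import *
yaw=.4
P,qq,a=pour(.20,30,yaw,0,.015)
arm.line_to(P,.22,ori=qq); print(arm.read_time(),np.round(arm.read_joint_positions(),2),arm.read_opening())
for r,z in((-25,.17),(-50,.12),(-65,.08)):
    P,qq,a=pour(z,35,yaw,r,.015); arm.line_to(P,.12,ori=qq)
print(a.round(2),arm.read_time(),np.round(arm.read_joint_positions(),2))
for r in range(-75,-156,-8):
    P,qq,a=pour(.06,35,yaw,r,.015); arm.line_to(P,.035,ori=qq); arm.pause(.1)
print(a.round(2),arm.read_time(),arm.read_ft_force(),np.round(arm.read_joint_positions(),2))
arm.pause(.6)
print(arm.read_ft_force(),arm.read_opening(),arm.read_tool_pos()-P)
s,t=snapshot("scene"),snapshot("top"); 
cv2.imwrite("pics/c4.png",np.hstack([cv2.resize(s[150:330,320:560],(400,300)),cv2.resize(t[120:300,130:370],(400,300))]))
E
```

```text
18.2083 [ 0.19  0.4  -0.81  2.2   2.52  0.53 -0.85] 0.7438111729065296
[0.   0.97 0.24] 19.825 [ 0.01  0.54 -0.45  2.2   2.93  0.54 -0.06]
[-0.5   0.24 -0.83] 24.825 [ 0.61711214 -0.06572864 -1.20755816] [-0.41  0.51  0.08  2.09  3.32  0.42  0.97]
[ 0.59022334  0.76841351 -1.84689174] 0.7401401986339147 [ 9.12703596e-06 -3.24469835e-07  4.99658066e-06]
```

View pics/c4.png

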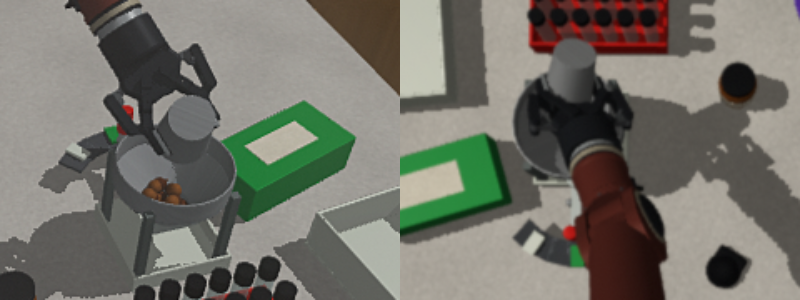

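The acorns lie in the hopper cone (scene crop around (165,190)), the cup is inverted over it, and the knob is still on green. Next I'll reverse the path to just above the cradle and check both the hopper and the cup's interior.

```bash
python3 - <<'E'
from h import *
yaw=.4
for r,z in((-120,.09),(-85,.12),(-50,.15),(-25,.18),(0,.20)):
    P,qq,a=pour(z,35 if r else 30,yaw,r,.015); arm.line_to(P,.12,ori=qq)
P,R=grasp(np.radians(30),1,up=.20); arm.line_to(P,.22,ori=q(R))
P,R=grasp(np.radians(30),1,up=.05); arm.line_to(P,.15); arm.pause(.3)
print(arm.read_time(),arm.read_ft_force(),arm.read_opening(),np.round(arm.read_joint_positions(),2))
s,t=snapshot("scene"),snapshot("top"); cv2.imwrite("pics/s5.png",s); cv2.imwrite("pics/t5.png",t)
f=lambda im,x,y:cv2.resize(im[y:y+90,x:x+120],(400,300),interpolation=cv2.INTER_CUBIC)
cv2.imwrite("pics/c5.png",np.vstack([np.hstack([f(s,360,205),f(t,175,155)]),np.hstack([f(s,165,280),f(t,360,130)])]))
E
```

```text
32.6667 [-0.96668213 -0.21620684 -0.55747311] 0.7426839964696418 [ 1.1   1.03 -0.94  2.01  3.32  0.37 -0.75]
```

View pics/c5.png

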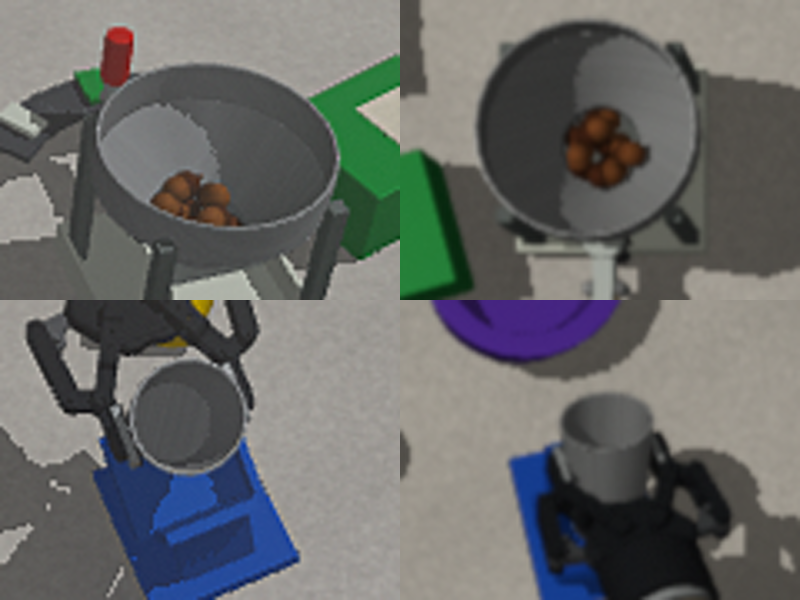

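The cup is empty (its bottom is visible), the acorns are heaped over the outlet, and the knob is on green. Next I'll check the held cup's rim against where it should be, from crop centres (221.4,315.1) in the scene view and (422.1,166.3) in the top view, and lower it with force checks.

```bash
python3 - <<'E'
from h import *
r,e=tri([ray(camera_info("scene"),(221.4,315.1)),ray(camera_info("top"),(422.1,166.3))]); d=r-RIM-[0,0,.05]; print("rim dev",d.round(4),e)
if np.linalg.norm(d)<.008:
    f0=np.array(arm.read_ft_force())
    for up in(.02,.008,.004,.002,.0):
        P,R=grasp(np.radians(30),1,up=up); arm.line_to(P,.06); arm.pause(.1); f=np.array(arm.read_ft_force())-f0; print(up,f.round(1))
        if f[2]>5: break
E
```

```text
rim dev [ 0.0009 -0.0006 -0.0014] 0.0005354361611548593
0.02 [-0.   0.2 -0.6]
0.008 [-0.4  0.9  0.7]
0.004 [-0.5  0.   0.2]
0.002 [-0.6 -0.1 -0.5]
0.0 [-5.7 -0.9  7.3]
```

Contact occurs exactly at the seat height. Now I'll release, back off and look.

```bash
python3 - <<'E'
from h import *
arm.move_gripper(1.0); arm.pause(.3); print(arm.read_ft_force(),arm.read_opening())
P,R=grasp(np.radians(30),1,back=.12); arm.line_to(P,.08)
P,R=grasp(np.radians(30),1,back=.12,up=.15); arm.line_to(P,.2); arm.pause(.5)
print(arm.read_time(),arm.read_ft_force())
s,t=snapshot("scene"),snapshot("top")
f=lambda im,x,y:cv2.resize(im[y:y+90,x:x+120],(400,300),interpolation=cv2.INTER_CUBIC)
cv2.imwrite("pics/c6.png",np.vstack([np.hstack([f(s,360,205),f(t,175,155)]),np.hstack([f(s,165,290),f(t,360,140)])]))
E
```

```text
[-0.48071627  0.38776681  0.13776603] 0.9991400885161941
38.725 [-0.75365418 -0.72331521 -0.33643325]
```

View pics/c6.png

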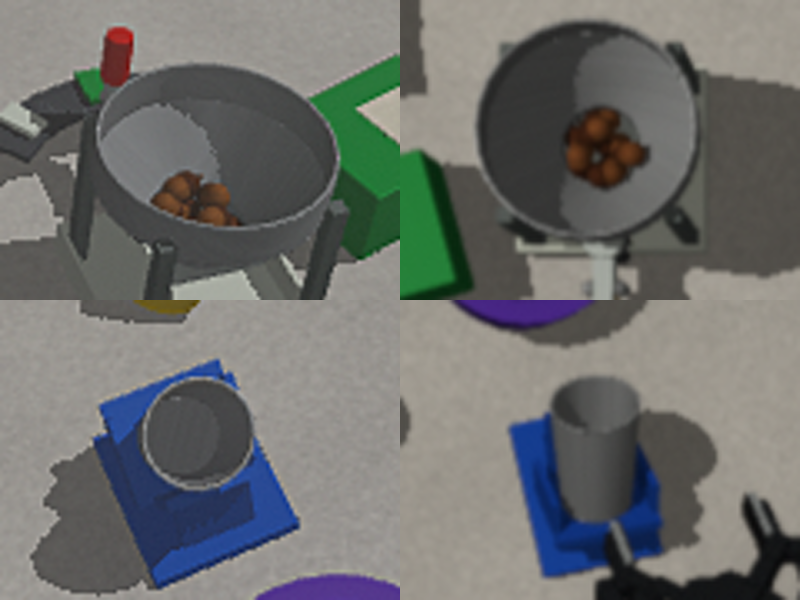

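The empty cup leans in the cradle with its rim at scene pixel (224,330), the same place as at the start. The lever is on green and the acorns are unmoved, so I'm handing in.

```bash
python3 -c "
from station import ticket
print(ticket.finish_job())"
```

```text
the job is handed in; nothing more can be done
None
```

I handed the job in at about 39 s of the 72 s allowed, but no verdict came back: the last pictures show the lever in the green notch, the acorns heaped in the hopper (too close together to count all eight) with none left in the cup, and the cup leaning back in its cradle.

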